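# Set a wiper end cap in the holding fixture and lock its sliding leg at the mark

## Robot

A 6-joint arm with a two-finger parallel gripper is mounted at the origin on the work surface. World frame = base frame: x ahead of the robot, y to its left, z up, the work surface at z = 0. Lengths are in m, angles in rad, forces in N, time in s.
With the tool pointing down it reaches from about 0.275 to 0.875 m from the base axis. Payload 12.5 kg.
Tool frame: the origin (TCP) lies midway between the tips of the shut fingers; the grasp point (between the pads) lies 19 mm behind it; z points along the fingers, y is the line along which they close (so a half turn about z gives the same grasp; the last joint's range is limited). The gripper opens to 85 mm and grips with 20 to 120 N. Pads are 22 mm wide; open, the fingers measure 114 mm over their backs; the gripper's body (76 mm by 85 mm) begins 54 mm behind the grasp point. The pads swing forward as they close: fully open they stand 13 mm farther back than shut.
Start: joints at [-0.085, 0.351, 1.652, -0, 1.139, -0.085], TCP at [0.55, 0, 0.191] pointing down, gripper open.
Joint ranges: [-2.75, 2.75], [-0.79, 2.1], [0.01, 2.65], [-1.57, 4.71], [0.07, 3.14], [-2.87, 2.87]. Speed limits (rad/s): [2.22, 2.22, 2.79, 3.14, 3.14, 3.14].

## Interface

Orientations are given as a unit quaternion [x, y, z, w].
In Python, from plant import env gives the robot as it stands. The module is installed in compiled form; this text tells all that it offers.
- The arm moves only by the tool jog_arm, never from a script. Its argument "commands" is one flat list of numbers, 4 for each row, row after row: the shift along the tool's x, y, z in m, then the turn about the tool's z in rad. A call has 1 to 10 rows; each row shifts and turns the commanded pose from where the row before left it, along the tool's axes as they then stand; what a row does not reach is not made up. A row lasts 1/10 s, in which the tool goes at most 50 mm and 8.59 degrees, less where a joint would pass 70% of its speed; a pose out of reach is approached as far as the arm can. A call is refused whole if a number of a shift passes 0.05 or a number of a turn 0.15, either way. A call with a gripper value outside its range is refused whole. "hand" is the finger opening in m, from 0 to 0.0854, set as the call begins (left out, the last holds). The fingers move at their own pace and stop on an object; "grip_force" is the grip in N (left out, the last holds). Time passes only in rows, so rows that do not move let the fingers close. It gives the time, the measured TCP pose, the force, the opening and the grip force at its end, in the units of the state.
- env.get_state(): the state, without advancing time (a new reading comes with each control period).
- env.capture(name): name is "scene" or "side" or "wrist"; returns the picture (400x640x3 uint8, blue, green, red); there is no depth.
- env.camera_params(name): a dict with "fx", "fy", "cx", "cy" (pixels), "R" (3x3) and "t" (3): a world point X has camera coordinates R X + t. Camera axes: x right, y down, z forward; pixel columns grow to the right and rows downward; lengths in m; the calibration is good to about 2 mm. A picture is of the moment at which its call begins: read the wrist's pose just before it. camera_params takes no time and is no camera call; for the wrist camera it gives the pose at the moment of the call.
- env.sign_off(): hands the job in; it is judged then, once.
The state is a dict: "t": time; "qpos": joint angles; "joint_velocities": joint speeds; "joint_torque": joint torques, N m; "eef_pos": TCP position; "tcp_rot": TCP orientation; "ft_force": force on the tool from outside, world axes, zero at the start; "wrist_torque": the same for the moment, N m; "grip_width": finger opening in m; "finger_force": force on a finger pad.
Only numpy, scipy, OpenCV 4.12 (cv2) and the standard library are available. Lean on these libraries where they do the work, as an engineer would, in place of code of your own. Each camera call takes 0.05 s, during which the arm holds its last target. There are 200 camera calls.

## Task

Set up the longer of the two black wiper end caps for its screw: take it from the steel tray, lay it flat on the fixture's stage plate, lengthwise with the sliding leg and centred between the two low side stops, and let go. Then draw the sprung leg out until the front of its cross-foot stands at the engraved length mark, hold it there a moment with the cam lever still open, and, still holding the leg at the mark, squeeze the lever fully shut against it. Leave the other things where they are, and finish holding: at the end the gripper still pinches the leg and its shut lever together.

Things in the scene. Friction and masses are not known exactly. Their poses are not given: they have to be found in the camera images.
- fixture: Low holding fixture fixed to the bench. Origin: at bench height under the middle of the front face of its grey guide block; x along the leg from block to stage, y to the lever's side, z up. Base plate x -92 to 140, y +-55, top z 10. Block x -80 to 0, top z 54. Lever clevis x -20 to 6, y 8 to 36, top z 50 (mm).
- leg (a joint): How far the sprung sliding leg is drawn out along fixture x (m): 0 fully in (start), 0.020 at the mark, 0.030 hard stop. A spring pulls it back in with 4 to 5 N; 0.4 N friction. Dark steel bar 16 mm wide (y +-8, z 26 to 42), carrying at its end a cross-foot (y -38 to 16, so longer on the side away from the lever), 12 mm thick, z 14.5 to 27.5; foot's back face at x 40 + travel (mm, fixture frame).
- foot_front (a point): Point on the lower edge of the foot's rubber front face, on the bar's centre line, 52 mm + travel ahead of the guide block, 14.5 mm above the bench. Axes as the fixture's.
- length_mark (a point): Middle of the length mark, a dark line engraved right across the base plate, 72 mm ahead of the guide block, 10 mm above the bench. The leg is at the mark when foot_front stands over this line. Axes as the fixture's.
- stage (a point): Where the long cap's origin belongs: on top of the steel stage plate, 13 mm above the bench, 92 mm ahead of the block. Low side stops, 4 mm tall above the plate, have inner faces at y +-18 mm; the end stop, 11 mm tall, begins 28 mm further along +x. With the leg at the mark the foot's front is 20 mm short of this point. Axes as the fixture's.
- lever (a joint): Angle of the flip cam lever (rad): 0 shut (blade along the bar), grows as the tip swings out to fixture +y; starts 0.38 to 0.50, stop at 0.6. Light until about 0.3, then the cam bites the bar: about 5 N at the blade's end, and it drags the leg inwards with up to 15 N. A pinch of 20 N shuts it fully; the cam then grips the leg.
- lever_tip (a point): End of the black plastic lever's blade, on its outer face; shut, it lies at fixture x 62, y 16.5, z 35 mm. The lever turns on a vertical pin at fixture x -6, y 25 mm; blade ends 68 mm from the pin, is 7 mm thick, z 28 to 41 mm, its outer face 8.5 mm off the pin's axis on the bar's side. Shut, bar and blade together measure 24.5 mm. Axes: x from pin to tip.
- cap_long: Black plastic wiper end cap to be set: 46 mm long (x), 26 wide (y), 18 tall, one end round; about 16 g. Origin: centre of the underside. It lies flat in the tray. On the stage the fingertips must stay at least 5 mm above its underside, because of the side stops. Either end may point to the foot.
- cap_short: The other black end cap, 30 mm long, 26 wide, 18 tall; stays in the tray. Origin: centre of the underside.
- tray: Steel tray, pulled out of its low case: 250 mm (x) by 300 mm (y), walls 20 mm, floor 3 mm thick. Origin: centre of the underside. The case, 50 mm high, stands on its -y side from y -150 mm on. Fixed.
- hexkey_big: L-shaped steel hex key, 85 mm by 30 mm, in the tray. Bystander.
- hexkey_small: L-shaped steel hex key, 70 mm by 24 mm, in the tray. Bystander.
- torque_driver: Grey plastic torque driver, 157 mm long, 30 mm thick, lying at the tray's far side. Bystander.
- bottle: Amber glass bottle, 68 mm across, 170 mm tall, standing on the bench. Bystander.
- crock: White ceramic crock with its lid on, 110 mm across, 126 mm tall. Bystander.
- funnel: Green plastic funnel standing on its wide mouth, 110 mm across, 105 mm tall. Bystander.
Mind the look-alikes: they are no part of the job. Leave any blue, pink or red look-alike of the cap_long alone.

How it is judged:
By the outcome, as a careful person would: the job done as asked, in the order asked, and still so for the second after the job is handed in, while the arm keeps its last pose, push and grip.
It also fails if it takes over 58 s, if anything falls off the work surface, if the arm or the gripper's body presses on something with over 40 N, if the wrist force passes 120 N, or if a joint passes its speed limit or range.

## Working session

There is one attempt and no reset: what is moved stays moved. The work goes in short steps, Python scripts to look and compute and a tool call to move; the robot and the scene stay as the last step left them, time stands still between calls to the robot, and variables do not carry over. Pictures are saved under pics/ and viewed, at most 10 in all, crops included, and the job is handed in when it is done.

Besides the shell and the picture viewer there is one more tool, called after "Call:" by a JSON object that holds its "fn" and its "kwargs". jog_arm: Moves the arm, as the interface text tells. Its arguments: {"type":"object","properties":{"commands":{"type":"array","items":{"type":"number"}},"hand":{"type":"number"},"grip_force":{"type":"number"}},"required":["commands"]}

```bash
mkdir -p pics; cat > h.py <<'E'
import numpy as np, cv2
from plant import env
def P(n):
    p=env.camera_params(n); return p,np.array(p["R"]),np.array(p["t"])
def ray(n,u,v,z,par=None):
    p,R,t=par or P(n)
    d=R.T@np.array([(u-p["cx"])/p["fx"],(v-p["cy"])/p["fy"],1]); c=-R.T@t
    return c+d*(z-c[2])/d[2]
def proj(n,X,par=None):
    p,R,t=par or P(n); q=R@np.array(X)+t
    return np.array([p["fx"]*q[0]/q[2]+p["cx"],p["fy"]*q[1]/q[2]+p["cy"]])
E
python3 - <<'E'
from h import *
s=env.get_state(); print({k:np.round(v,3) for k,v in s.items()})
a=[]
for n in ("scene","side","wrist"):
    im=env.capture(n); cv2.imwrite(f"pics/{n}0.png",im); a.append(im)
    p,R,t=P(n); print(n,p["fx"],-R.T@t, R[2])
cv2.imwrite("pics/a0.png",cv2.resize(np.vstack(a[:1]),(800,500)))
E
```

```text
{'t': np.float64(0.0), 'qpos': array([-0.085,  0.351,  1.652,  0.   ,  1.139, -0.085]), 'joint_velocities': array([ 0.001, -0.001,  0.001, -0.001,  0.001,  0.001]), 'joint_torque': array([ 1.0000e-03, -5.0611e+01, -2.9141e+01,  0.0000e+00,  5.0000e-03,
        0.0000e+00]), 'eef_pos': array([0.55 , 0.   , 0.191]), 'tcp_rot': array([ 0.707,  0.707, -0.   , -0.   ]), 'ft_force': array([ 0.318, -0.137, -0.623]), 'wrist_torque': array([-0.019, -0.044, -0.046]), 'finger_force': np.float64(0.0), 'grip_width': np.float64(0.085)}
scene 438.7087697189617 [ 1.225961   -0.85632294  0.75604191] [-0.5075215   0.68821787 -0.51843812]
side 436.62276217783034 [ 0.24650182 -0.89474621  0.99311201] [ 0.24507549  0.69379244 -0.67719278]
wrist 275.3185548571697 [0.55104542 0.08142045 0.37364399] [-0.00173429 -0.31487599 -0.94913123]
```

View pics/scene0.png

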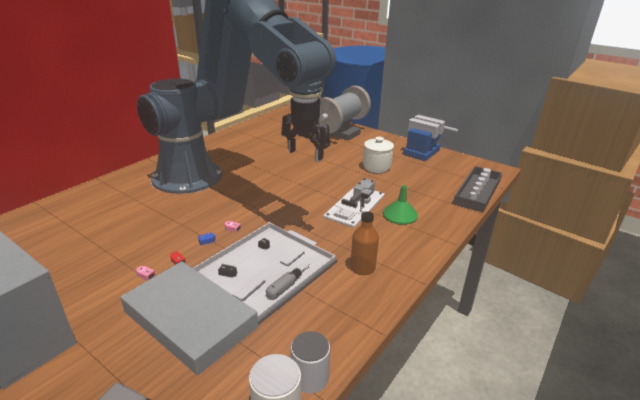

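View pics/side0.png

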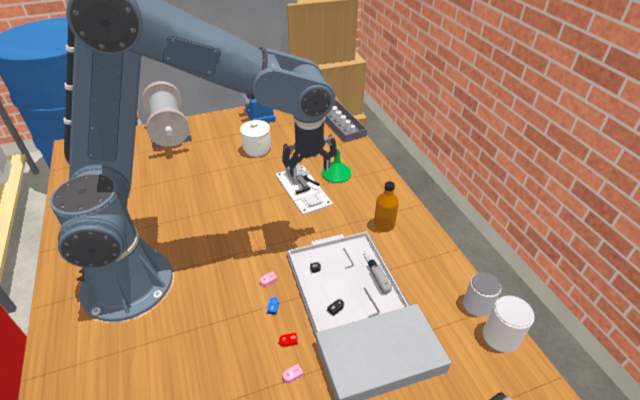

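Candidates for the long cap are:
- black cap at scene (228,270) / side (336,307), the longer one
- black cap at scene (264,243) / side (315,267), the shorter one
- blue at scene (207,238)
- pink at scene (232,226) and (145,272)
- red at scene (178,258)

I choose the black one at scene (228,270) / side (336,307), and will check it in a close crop.

```bash
python3 - <<'E'
from h import *
sc=cv2.imread("pics/scene0.png"); sd=cv2.imread("pics/side0.png")
f=lambda im,x,y,w,h:cv2.resize(im[y:y+h,x:x+w],(400,300),interpolation=cv2.INTER_CUBIC)
cv2.imwrite("pics/c0.png",np.vstack([np.hstack([f(sc,310,170,80,60),f(sd,270,160,80,60)]),np.hstack([f(sc,200,225,80,60),f(sd,295,255,80,60)])]))
par={n:P(n) for n in("scene","side")}
for n,im,box in(("scene",sc,(205,230,275,285)),("side",sd,(305,258,348,318))):
    x0,y0,x1,y1=box; g=im[y0:y1,x0:x1].max(2)
    m=(g<70).astype(np.uint8)
    for c in cv2.findContours(m,cv2.RETR_EXTERNAL,cv2.CHAIN_APPROX_NONE)[0]:
        if cv2.contourArea(c)<15: continue
        pts=c[:,0]+[x0,y0]; cc=pts.mean(0)
        W=np.array([ray(n,u,v,.012,par[n])[:2] for u,v in pts]).astype(np.float32)
        r=cv2.minAreaRect(W*1000); print(n,cv2.contourArea(c),cc.round(1),np.round(r[0],1),np.round(r[1],1),round(r[2],1))
for n,u,v in(("scene",355,203),("side",303,189)): print(n,ray(n,u,v,.01,par[n]).round(3))
E
```

```text
side 96.0 [336.  306.1] [ 518.5 -286.1] [45.3 25.8] 20.8
side 29.0 [314.7 267.6] [ 511.9 -142.8] [25.6 23.1] 69.7
scene [0.593 0.21  0.01 ]
side [0.592 0.198 0.01 ]
```

View pics/c0.png

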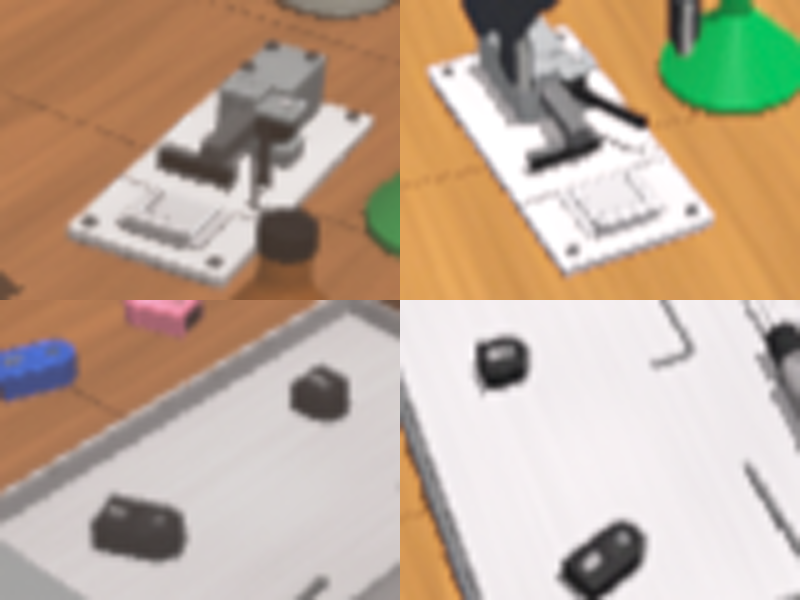

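View pics/wrist0.png

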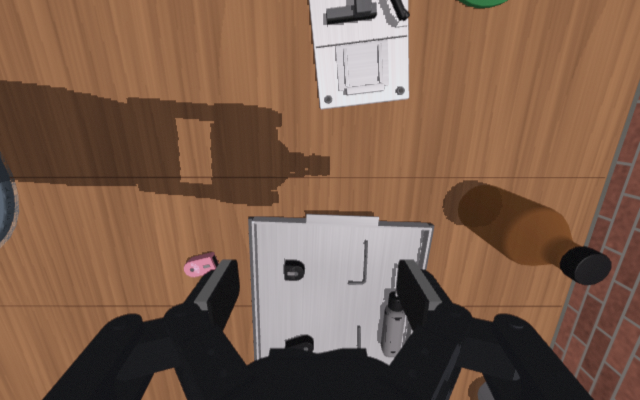

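The crop confirms the choice: the lower-left black cap with one round end is clearly longer than the squat one. The wrist picture shows the fixture at the top (mark line near row 42, stage at about (362,68)) and the long cap at about (300,345), partly hidden. Next I move over the cap for a close look.

Call:
{"fn": "jog_arm", "kwargs": {"commands": [-0.03,-0.004,0,0,-0.03,-0.004,0,0,-0.03,-0.004,0,0,-0.03,-0.004,0,0,-0.03,-0.004,0,0,-0.03,-0.004,0,0,-0.03,-0.004,0,0,-0.02,-0.004,0,0,0,0,0,0]}}

```text
t: 1.05
eef_pos: [0.5174, -0.2319, 0.1912]
tcp_rot: [0.708, 0.706, -0.0, -0.0]
ft_force: [1.0, 0.7, -0.0]
grip_width: 0.0855
finger_force: 0.0
```

```bash
python3 - <<'E'
from h import *
s=env.get_state(); print(s["t"],s["eef_pos"].round(4),s["tcp_rot"].round(4))
par=P("wrist"); im=env.capture("wrist"); cv2.imwrite("pics/w1.png",im)
print(proj("wrist",[.5185,-.286,.012],par))
E
```

```text
1.05 [ 0.5174 -0.2319  0.1912] [ 7.080e-01  7.062e-01 -2.000e-04 -1.000e-04]
[317.90276479 217.14138364]
```

View pics/w1.png

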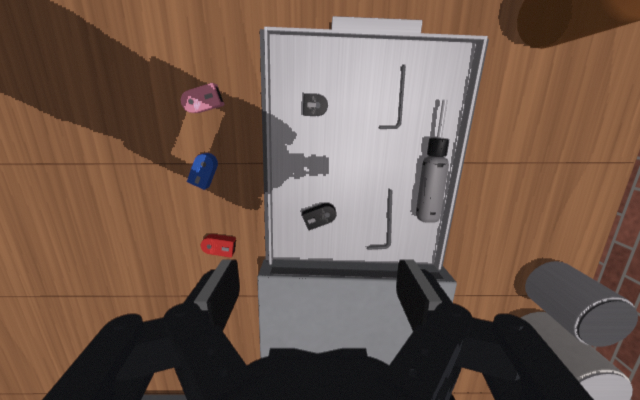

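The wrist view shows the long black cap at about (319,215), with its axis tilted about 20° and the round end to the right. The short cap is at (314,104). The case's edge lies at about row 265. Next I measure the cap and the case edge.

```bash
python3 - <<'E'
from h import *
im=cv2.imread("pics/w1.png"); par=P("wrist")
x0,y0,x1,y1=292,192,348,240
hsv=cv2.cvtColor(im,cv2.COLOR_BGR2HSV)
m=(im[y0:y1,x0:x1].max(2)<90).astype(np.uint8)
cs=cv2.findContours(m,cv2.RETR_EXTERNAL,cv2.CHAIN_APPROX_NONE)[0]; c=max(cs,key=cv2.contourArea)
pts=c[:,0]+[x0,y0]; print(cv2.contourArea(c),pts.min(0),pts.max(0))
for z in(.003,.012,.021):
    W=np.array([ray("wrist",u,v,z,par)[:2] for u,v in pts]).astype(np.float32)*1000
    r=cv2.minAreaRect(W); l=cv2.fitLine(W,cv2.DIST_L2,0,.1,.1).ravel()
    print(z,np.round(r,1) if 0 else [np.round(a,1) for a in r], np.degrees(np.arctan2(l[1],l[0])).round(1))
print("case edge", ray("wrist",270,264,.05,par).round(3),ray("wrist",440,270,.05,par).round(3), ray("wrist",270,250,.003,par).round(3))
print("tray wall",ray("wrist",268,30,.02,par).round(3),ray("wrist",271,262,.02,par).round(3))
big=cv2.resize(im[180:280,260:380],(720,600),interpolation=cv2.INTER_CUBIC); cv2.imwrite("pics/w1c.png",big)
E
```

```text
600.0 [302 203] [335 229]
0.003 [array([ 520.8, -284.3]), array([47.3, 31.9]), np.float64(21.4)] 24.3
0.012 [array([ 520.8, -281.1]), array([46.2, 31.1]), np.float64(21.4)] 24.3
0.021 [array([ 520.7, -277.8]), array([45. , 30.4]), np.float64(21.4)] 24.3
case edge [ 0.455 -0.337  0.05 ] [ 0.682 -0.346  0.05 ] [ 0.447 -0.34   0.003]
tray wall [ 0.463 -0.059  0.02 ] [ 0.451 -0.351  0.02 ]
```

View pics/w1c.png

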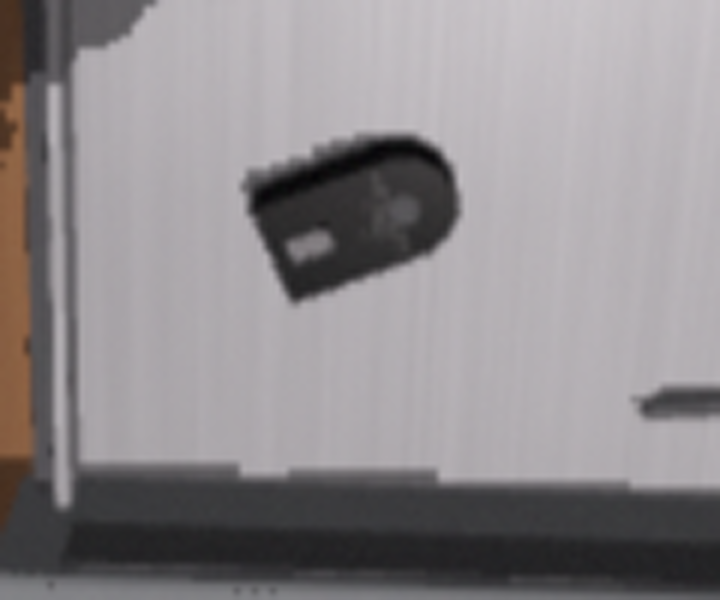

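Call:
{"fn": "jog_arm", "kwargs": {"commands": [-0.025,0.0013,0,0,-0.025,0.0013,0,0,0,0,0.01,0.14,0,0,0.01,0.14,0,0,0.01,0.14,0,0,0.01,0.14,0,0,0.01,0.14,0,0,0.01,0.14,0,0,0.01,0.14,0,0,0.01,0.14], "hand": 0.05, "grip_force": 25}}

```text
t: 2.1
eef_pos: [0.5209, -0.2787, 0.111]
tcp_rot: [0.975, 0.221, -0.0, -0.0]
ft_force: [-0.2, -0.0, -0.1]
grip_width: 0.0504
finger_force: 0.0
```

Call:
{"fn": "jog_arm", "kwargs": {"commands": [0,0,0.02,0.075,0,0,0.02,0,0,0,0.015,0,0,0,0,0,0,0,0,0]}}

```text
t: 2.6
eef_pos: [0.5209, -0.2797, 0.0569]
tcp_rot: [0.982, 0.187, 0.0, 0.0]
ft_force: [0.6, 1.4, 0.3]
grip_width: 0.0503
finger_force: 0.0
```

```bash
cat >> h.py <<'E'
def st():
    s=env.get_state(); q=s["tcp_rot"]
    print("t%.2f"%s["t"],s["eef_pos"].round(4),"yaw %.2f"%np.degrees(2*np.arctan2(q[1],q[0])),"F",s["ft_force"].round(1),"w %.4f f %.1f"%(s["grip_width"],s["finger_force"]),"q",s["qpos"].round(2))
    return s
E
python3 - <<'E'
from h import *
st(); par=P("wrist"); im=env.capture("wrist"); cv2.imwrite("pics/w2.png",im)
for X in([.520,-.282,.021],[.520,-.282,.003]):print(proj("wrist",X,par))
E
```

```text
t2.60 [ 0.5209 -0.2797  0.0569] yaw 21.57 F [0.6 1.4 0.3] w 0.0503 f 0.0 q [-0.57  0.59  1.65  0.    0.9   0.62]
[319.73204276 219.29165234]
[319.60160222 212.19069235]
```

View pics/w2.png

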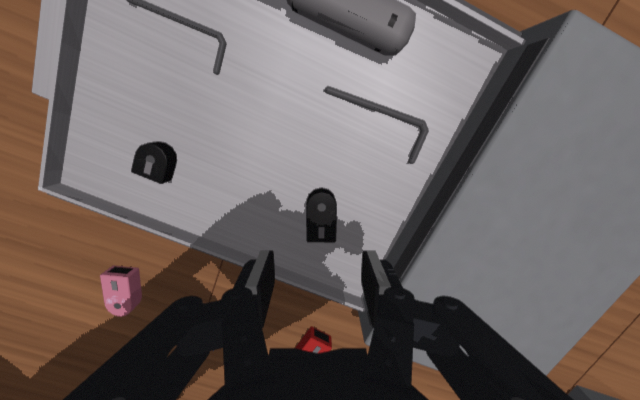

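The cap at about (321,216) is upright and centred between the fingers. I descend and grip.

Call:
{"fn": "jog_arm", "kwargs": {"commands": [-0.0017,0.0025,0.016,0,0,0,0.016,0,0,0,0.01,0,0,0,0.006,0,0,0,0,0,0,0,0,0]}}

```text
t: 3.25
eef_pos: [0.5201, -0.283, 0.0086]
tcp_rot: [0.982, 0.187, 0.0, 0.0]
ft_force: [-0.3, 0.3, 0.5]
grip_width: 0.05
finger_force: 0.0
```

Call:
{"fn": "jog_arm", "kwargs": {"commands": [0,0,0,0,0,0,0,0,0,0,0,0,0,0,0,0,0,0,0,0], "hand": 0.015, "grip_force": 25}}

```text
t: 3.75
eef_pos: [0.5199, -0.283, 0.0086]
tcp_rot: [0.982, 0.187, 0.0, 0.0]
ft_force: [-0.1, 0.2, 0.3]
grip_width: 0.0151
finger_force: 0.0
```

```bash
python3 - <<'E'
from h import *
st(); im=env.capture("wrist"); cv2.imwrite("pics/w3.png",im); s=env.capture("side");cv2.imwrite("pics/s3.png",s)
cv2.imwrite("pics/w3c.png",np.hstack([cv2.resize(im,(480,300)),cv2.resize(s[250:350,280:390],(320,300))]))
E
```

```text
t3.75 [ 0.5199 -0.283   0.0086] yaw 21.53 F [-0.1  0.2  0.3] w 0.0151 f 0.0 q [-0.58  0.66  1.66 -0.    0.81  0.62]
```

View pics/w3c.png

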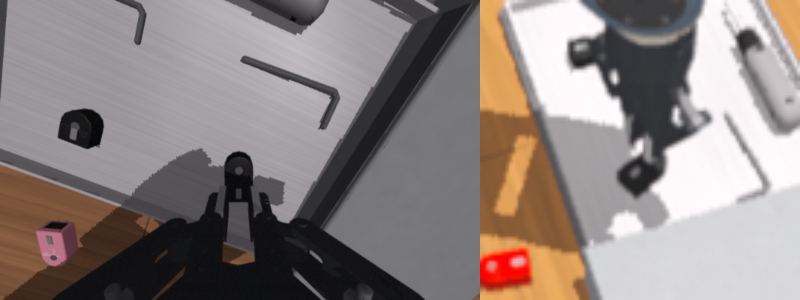

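```bash
python3 - <<'E'
from h import *
par=P("wrist"); print("cam",(-par[1].T@par[2]).round(4))
for X in([.5199,-.283,.0086],[.5199,-.283,.021],[.5199,-.283,.012]):print(proj("wrist",X,par).round(1),proj("side",X).round(1))
im=cv2.imread("pics/w3.png"); cv2.imwrite("pics/w3d.png",cv2.resize(im[185:325,240:400],(800,700))[:600])
E
```

```text
cam [ 0.5966 -0.2529  0.1911]
[317.6 235. ] [335.9 306.4]
[317.6 242.5] [336.  303.7]
[317.6 237. ] [335.9 305.6]
```

View pics/w3d.png

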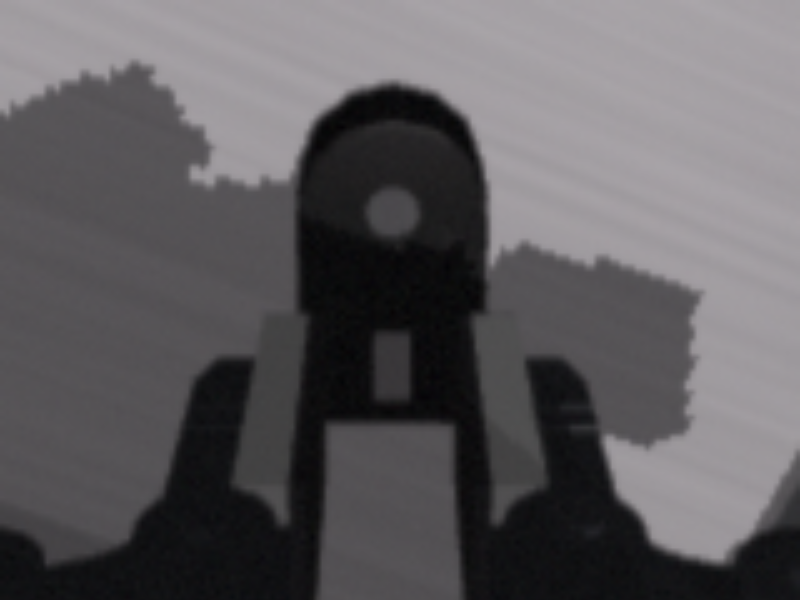

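Call:
{"fn": "jog_arm", "kwargs": {"commands": [0,0,0,0,0,0,0,0,0,0,0,0], "hand": 0.005, "grip_force": 30}}

```text
t: 4.15
eef_pos: [0.5199, -0.2829, 0.0085]
tcp_rot: [0.982, 0.187, -0.0, 0.0]
ft_force: [0.2, -0.4, 0.4]
grip_width: 0.0052
finger_force: 0.0
```

The crop shows the cap in line between the pads, which span about x 300–335 px, but the reported opening closed past the cap's width. I'm checking numerically whether the pads actually moved.

```bash
python3 - <<'E'
from h import *
st(); a=cv2.imread("pics/w3.png").max(2); im=env.capture("wrist"); cv2.imwrite("pics/w4.png",im); b=im.max(2)
for r in range(200,284,6):
    print(r,a[r,282:356:2]); print("  >",b[r,282:356:2])
E
```

```text
t4.15 [ 0.5199 -0.2829  0.0085] yaw 21.53 F [ 0.2 -0.4  0.4] w 0.0052 f 0.0 q [-0.58  0.66  1.66 -0.    0.81  0.62]
200 [163 163 161 159 159 159 160 162 164 165 164 161 159 158 160 163 162 159
 157 158 161 164 164 165 164 164 163 161 163 164 163 162 162 162 164 165
 165]
  > [163 162 160 158 158 158 160 162 164 164 162 160 158 158 160 163 161 158
 156 158 161 163 163 164 164 163 162 161 162 164 164 161 161 162 163 163
 164]
206 [160 159 158 159 159 161 163 163 162 161 159 153 102  26  10  12  13  10
  12  11  11  11  14  22 104 159 161 162 164 165 165 165 165 163 162 163
 164]
  > [159 158 158 158 159 160 161 162 162 160 158 155 105  24   7  11  12  13
  15  13  13  13  11  21 105 158 161 162 163 164 165 165 164 163 162 163
 163]
212 [161 160 161 162 161 159 160 159 158 153  38  12  14  31  35  38  38  36
  40  38  40  39  41  43  17  14  75 158 160 163 164 164 163 161 163 163
 165]
  > [159 160 162 161 161 159 159 159 158 152  36   8  15  30  36  36  37  38
  37  37  38  38  44  42  18  11  72 158 159 162 164 163 162 161 162 163
 164]
218 [158 160 160 160 159 157 158 160 153  41  23
[... 2227 characters left out ...]
  8 50 79 81 79 78 56 24 22 37 40]
  > [86 86 80 23 22 21 20 22 28 65 67 66 67 66 25 13 13 14 15 12 11 12 46 67
 66 66 71 55 25 25 20 22 23 47 84 83 84]
272 [19 20 15 60 68 67 67 67 53 14 13 27 83 84 85 85 83 84 82 84 86 84 85 85
 67 13 11 20 65 68 78 79 80 33 19 21 22]
  > [ 85  85  29  20  21  17  17  15  33  66  66  67  66  64  18  16  80  83
  84  85  42  19  31  67  66  66  67  64  21  18  19  16  24  25 109 146
 147]
278 [19 20 32 67 66 67 67 66 28 16 15 27 82 84 84 85 86 85 85 85 83 85 85 84
 66 16 13 16 63 67 68 67 68 67 21 16 18]
  > [ 84  51  18  16  18  21  19  17  62  67  67  65  67  64  14  19  81  85
  85  84  43  14  27  68  65  67  65  67  31  17  17  18  21  18  36 149
 153]
```

The pads closed over the cap without touching it, so the cap is unmoved and the real tips must be higher than the reported TCP suggests. I reopen and measure the tip height from the side and scene views by differencing.

```bash
python3 - <<'E'
from h import *
for n in("side","scene"): cv2.imwrite(f"pics/{n}_cl.png",env.capture(n))
E
```

Call:
{"fn": "jog_arm", "kwargs": {"commands": [0,0,0,0,0,0,0,0,0,0,0,0,0,0,0,0], "hand": 0.05}}

```text
t: 4.7
eef_pos: [0.5199, -0.2829, 0.0085]
tcp_rot: [0.982, 0.187, -0.0, 0.0]
ft_force: [0.1, -0.1, -0.6]
grip_width: 0.05
finger_force: 0.0
```

```bash
python3 - <<'E'
from h import *
s=st(); T=s["eef_pos"]; y=np.radians(21.5); ty=np.array([np.sin(y),-np.cos(y),0]); tx=np.array([np.cos(y),np.sin(y),0])
for n in("side","scene","wrist"):
    im=env.capture(n); cv2.imwrite(f"pics/{n}_op.png",im)
    a=cv2.imread("pics/w4.png" if n=="wrist" else f"pics/{n}_cl.png")
    par=P(n)
    d=(cv2.absdiff(im,a).max(2)>25).astype(np.uint8)
    k,l,stt,c=cv2.connectedComponentsWithStats(d)
    for i in range(1,k):
        if stt[i,4]>12: print(n,stt[i],c[i].round(0))
    for sg in(-1,1):
        for z in(.0,.02,.04,.06): print(n,sg,z,proj(n,T+sg*.026*ty+[0,0,z],par).round(1),proj(n,T+sg*.026*ty+.011*tx+[0,0,z],par).round(1))
w=cv2.imread("pics/wrist_op.png").max(2)
for r in range(205,300,8): print(r,w[r,260:376:3])
E
```

```text
t4.70 [ 0.5199 -0.2829  0.0085] yaw 21.53 F [ 0.1 -0.1 -0.6] w 0.0500 f 0.0 q [-0.58  0.66  1.66 -0.    0.81  0.62]
side [316 256   8  10  45] [319. 260.]
side [318 269   7  10  41] [321. 273.]
side [325 274   4   6  16] [326. 276.]
side [323 280  39  28 469] [342. 292.]
side [339 312   8  13  31] [343. 318.]
side -1 0.0 [329.2 300.2] [332.2 297.9]
side -1 0.02 [329.3 295.8] [332.3 293.5]
side -1 0.04 [329.4 291.3] [332.5 289. ]
side -1 0.06 [329.5 286.7] [332.6 284.4]
side 1 0.0 [342.7 312.7] [345.7 310.3]
side 1 0.02 [343.  308.3] [346.  305.9]
side 1 0.04 [343.2 303.8] [346.3 301.4]
side 1 0.06 [343.5 299.2] [346.6 296.8]
scene [237 212   3  16  39] [238. 219.]
scene [236 230   3   5  13] [237. 232.]
scene [206 233  11  13  52] [211. 240.]
scene [229 241   6  18  50] [232. 249.]
scene [223 246   5  15  41] [225. 254.]
scene [208 248  15  18 113] [216. 256.]
scene [216 281   6   4  14] [219. 282.]
scene -1 0.0 [232.6 265.2] [236.4 265.9]
scene -1 0.02 [232.  259.2] [235.8 260. ]
scene -1 0.04 [231.3 253.2] [235.2 253.9]
scene -1 0.06 [230.7 247. ] [234.6 247.7]
scene 1 0.0 [223.9 2
[... 2250 characters left out ...]
2 16 84 84 85 85 86 87 85 86 26 14 23 78 79]
269 [ 67  23  10  17  18  82  88  85  87  86  87  87  85  83  49  47  45  34
  32  37  37  37  35  37  32  48  86  87  88 159 158 157 153  93  21  14
  14  22  78]
277 [ 22  15  12  17  14  81  86  83  85  84  84  83  85  86  85  85  84  86
  87  84  84  85  84  84  86  86 155 155 155 155 154 153 156 156  16  17
  17  14  18]
285 [ 15  13  14  14  10  84  82  84  86  86  86  85  85  84  84  83  85  84
  84  84  85  85  84  84  96 158 156 154 155 154 153 155 155 155  48  17
  12  15  12]
293 [ 21  15  11  15  66  84  85  85  83  83  85  84  83  83  84  87  87  84
  85  84  84  83  83  82  84  84 108 147 153 154 152 156 158 156 153  16
  14  13  18]
```

Wrist, side and scene views agree that the fingertips are about 40 mm above the reported TCP: the tip front edge is at wrist row ~250, where I expected 220. I descend in small guarded steps with the force watched.

Call:
{"fn": "jog_arm", "kwargs": {"commands": [0,0,0.001,0,0,0,0.001,0,0,0,0.001,0,0,0,0.001,0,0,0,0.001,0,0,0,0.001,0,0,0,0.001,0]}}

```text
t: 5.55
eef_pos: [0.5199, -0.2829, 0.0014]
tcp_rot: [0.982, 0.187, 0.0, 0.0]
ft_force: [-0.3, -0.4, 0.2]
grip_width: 0.0499
finger_force: 0.0
```

```bash
python3 - <<'E'
from h import *
s=st(); T=s["eef_pos"]; w=cv2.imread("pics/wrist_op.png").max(2)
print(w[238:262,262],w[238:262,268]);print(w[238:262,366],w[238:262,372])
E
```

```text
t5.55 [ 0.5199 -0.2829  0.0014] yaw 21.53 F [-0.3 -0.4  0.2] w 0.0499 f 0.0 q [-0.58  0.67  1.67  0.    0.8   0.62]
[87 87 87 86 84 85 86 85 88 88 87 86 74 67 66 66 68 68 67 68 67 67 66 67] [88 88 88 88 86 86 84 84 85 87 86 86 72 65 56 42 30 24 17 16 18 17 16 12]
[86 86 85 85 85 83 85 85 86 86 87 82 61 39 26 24 21 19 18 18 16 16 13 15] [85 86 86 85 87 86 86 84 85 86 87 86 76 79 82 80 79 80 80 80 79 80 80 80]
```

No force with the TCP below floor level, so the offset is confirmed. I continue down to a tip height of about 10 mm.

Call:
{"fn": "jog_arm", "kwargs": {"commands": [0,0,0.004,0,0,0,0.004,0,0,0,0.004,0,0,0,0.004,0,0,0,0.003,0,0,0,0.003,0,0,0,0.002,0,0,0,0,0]}}

```text
t: 6.35
eef_pos: [0.5198, -0.2828, -0.0228]
tcp_rot: [0.982, 0.187, -0.0, -0.0]
ft_force: [0.1, 0.4, -0.6]
grip_width: 0.0501
finger_force: 0.0
```

Call:
{"fn": "jog_arm", "kwargs": {"commands": [0,0,0.002,0,0,0,0.002,0,0,0,0.002,0,0,0,0.001,0,0,0,0,0]}}

```text
t: 6.85
eef_pos: [0.5198, -0.2829, -0.0297]
tcp_rot: [0.982, 0.187, -0.0, -0.0]
ft_force: [0.2, -0.2, 0.2]
grip_width: 0.0501
finger_force: 0.0
```

Call:
{"fn": "jog_arm", "kwargs": {"commands": [0,0,0,0,0,0,0,0,0,0,0,0,0,0,0,0,0,0,0,0], "hand": 0.015, "grip_force": 25}}

```text
t: 7.35
eef_pos: [0.52, -0.283, -0.0293]
tcp_rot: [0.982, 0.187, 0.0, 0.0]
ft_force: [-0.8, 0.0, 2.8]
grip_width: 0.0254
finger_force: 25.0
```

Call:
{"fn": "jog_arm", "kwargs": {"commands": [0,0,-0.01,0,0,0,-0.02,0,0,0,-0.025,-0.14,0,0,-0.025,-0.14,0,0,-0.025,-0.14,0,0,-0.025,-0.14,0,0,-0.025,-0.14,0,0,-0.025,-0.14,0,0,-0.02,-0.14,0,0,-0.02,-0.14]}}

```text
t: 8.35
eef_pos: [0.5197, -0.2828, 0.1921]
tcp_rot: [0.731, 0.682, 0.0, 0.0]
ft_force: [-0.3, 0.0, -0.4]
grip_width: 0.0256
finger_force: 24.6
```

Call:
{"fn": "jog_arm", "kwargs": {"commands": [0,0,0,-0.075,0.03,0.004,0,0,0.045,0.006,0,0,0.05,0.008,0,0,0.05,0.008,0,0,0.05,0.008,0,0,0.05,0.008,0,0,0.05,0.008,0,0,0.045,0.005,0,0,0.03,0.005,0,0]}}

```text
t: 9.35
eef_pos: [0.5791, 0.1169, 0.1911]
tcp_rot: [0.707, 0.708, 0.0, -0.0]
ft_force: [0.1, 0.1, -0.3]
grip_width: 0.0251
finger_force: 24.6
```

Call:
{"fn": "jog_arm", "kwargs": {"commands": [0.03,0,0,0,0,0,0,0,0,0,0,0]}}

```text
t: 9.65
eef_pos: [0.5792, 0.1441, 0.1908]
tcp_rot: [0.707, 0.708, -0.0, 0.0]
ft_force: [-0.9, -0.3, -0.1]
grip_width: 0.0255
finger_force: 24.6
```

```bash
python3 - <<'E'
from h import *
s=st(); par=P("wrist"); im=env.capture("wrist"); cv2.imwrite("pics/w5.png",im)
np.savez("w5par.npz",R=par[1],t=par[2])
cv2.imwrite("pics/w5s.png",env.capture("side"));cv2.imwrite("pics/w5sc.png",env.capture("scene"))
for n,u,v in(("side",286,178),("side",330,205),("side",307,211),("scene",337,222)): print(ray(n,u,v,.01).round(3))
for nm,X in(("block",[.6,.29,.054]),("mark",[.6,.19,.01])): print(nm,proj("wrist",X,par))
cv2.imwrite("pics/w5c.png",cv2.resize(im[:330,220:520],(545,600)))
# white plate mask
hsv=cv2.cvtColor(im,cv2.COLOR_BGR2HSV); m=((hsv[...,1]<40)&(hsv[...,2]>150)).astype(np.uint8)
k,l,S,c=cv2.connectedComponentsWithStats(m)
for i in range(1,k):
    if S[i,4]>400: print(S[i],c[i].round())
E
```

```text
t9.65 [0.5792 0.1441 0.1908] yaw 90.07 F [-0.9 -0.3 -0.1] w 0.0255 f 24.6 q [ 0.17  0.44  1.53 -0.    1.18  0.16]
[0.554 0.276 0.01 ]
[0.649 0.09  0.01 ]
[0.568 0.089 0.01 ]
[0.611 0.081 0.01 ]
block [337.0831507   49.07223037]
mark [333.02987937 144.20661644]
[  273    17   104   201 13213] [330. 113.]
[ 285  303   59   50 2392] [315. 327.]
```

View pics/w5c.png

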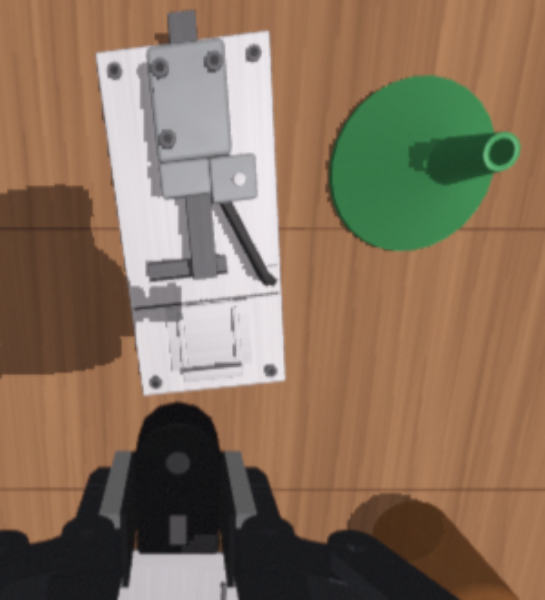

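The view shows the fixture's plate with its long axis nearly along world −y, tilted about 5°. The mark line runs from about (293,169) to (375,161) px and the stage is at (337,186). The lever is open on the right with its tip at (370,155), the foot's front edge is near row 151, and the cap is gripped with its round end forward. Next I fit the plate and the mark numerically.

```bash
cat > fix.py <<'E'
from h import *
im=cv2.imread("pics/w5.png"); p=P("wrist")[0]; d=np.load("w5par.npz"); par=(p,d["R"],d["t"])
hsv=cv2.cvtColor(im,cv2.COLOR_BGR2HSV); m=((hsv[...,1]<40)&(hsv[...,2]>120)).astype(np.uint8); m[:, :260]=0; m[225:]=0; m[:,390:]=0
E
python3 - <<'E'
from fix import *
c=max(cv2.findContours(m,cv2.RETR_EXTERNAL,cv2.CHAIN_APPROX_NONE)[0],key=cv2.contourArea)[:,0]
hull=cv2.convexHull(c)[:,0]
W=np.array([ray("wrist",u+0.,v+0.,.01,par)[:2] for u,v in hull]).astype(np.float32)*1000
r=cv2.minAreaRect(W); print(r); print(cv2.boxPoints(r).round(1).tolist())
# edges by robust fit
pts=np.array([ray("wrist",u,v,.01,par)[:2] for u,v in c])*1000
for nm,k in (("left",None),("right",None),("front",None)): pass
cx,cy=r[0]; 
a=np.radians(-85)
for nm,(q0,q1) in {"left":((97,53),(144,395)),"right":((270,31),(285,381)),"front":((144,395),(285,381)),"back":((97,53),(270,31))}.items():
    q0=np.array(q0)/1.8167+[220,0]; q1=np.array(q1)/1.8167+[220,0]
    e=(q1-q0)/np.linalg.norm(q1-q0); n=np.array([-e[1],e[0]])
    dd=(c-q0); s=dd@e; o=dd@n; k=(abs(o)<2.5)&(s>5)&(s<np.linalg.norm(q1-q0)-5)
    w=pts[k].astype(np.float32); l=cv2.fitLine(w,cv2.DIST_HUBER,0,.01,.01).ravel(); print(nm,k.sum(),"dir",np.degrees(np.arctan2(l[1],l[0])).round(2),"pt",l[2:].round(1))
# mark line: darkest row per column
g=im.max(2).astype(float); L=[]
for u in range(298,374):
    v0=169-(u-293)*8/82; vs=np.arange(int(v0)-5,int(v0)+6); col=g[vs,u]; k=col.argmin()
    if col.max()-col.min()>40: L.append((u,vs[k],col.min()))
L=np.array(L); X=np.array([ray("wrist",u,v,.01,par)[:2] for u,v,_ in L]).astype(np.float32)*1000
l=cv2.fitLine(X,cv2.DIST_HUBER,0,.01,.01).ravel(); print("mark",len(L),np.degrees(np.arctan2(l[1],l[0])).round(2),l[2:].round(1))
E
```

```text
((594.8733520507812, 210.4454345703125), (109.80192565917969, 231.69076538085938), 6.347601413726807)
[[527.5, 319.5], [553.0999755859375, 89.19999694824219], [662.2000122070312, 101.4000015258789], [636.5999755859375, 331.70001220703125]]
left 180 dir -83.53 pt [540.3 212. ]
right 182 dir -83.69 pt [648.  224.1]
front 67 dir 6.37 pt [608.7  96.2]
back 85 dir 6.38 pt [583.7 325.1]
mark 75 6.51 [598.3 162.5]
```

```bash
python3 - <<'E'
from fix import *
g=im.max(2); T=np.array([.5792,.1441,.1908])
print([ (r,int(g[r,312])) for r in range(216,228)]); print([(r,int(g[r,310]),int(g[r,326])) for r in range(298,310)])
for r,z in((221.5,.0325),(303.5,.0505)): print(r,(ray("wrist",317.6,r,T[2]+z,par)-T).round(4))
# sides of cap, row 240-255
for r in (240,246): print(r,g[r,284:356:2])
E
```

```text
[(216, 173), (217, 164), (218, 164), (219, 164), (220, 159), (221, 127), (222, 68), (223, 24), (224, 15), (225, 19), (226, 16), (227, 17)]
[(298, 19, 41), (299, 22, 40), (300, 23, 39), (301, 21, 40), (302, 19, 39), (303, 29, 44), (304, 89, 97), (305, 175, 177), (306, 190, 192), (307, 192, 193), (308, 193, 194), (309, 193, 195)]
221.5 [0.001  0.0225 0.0325]
303.5 [ 0.001  -0.0208  0.0505]
240 [160 160 156 158 167 166  60  16  20  23  15  19  23  17  20  22  21  21
  20  18  20  21  19  23  20  18  17  17 149 156 154 158 157 167 159 157]
246 [159 158 155 157 167 140  19  22  24  21  21  22  22  22  22  23  21  20
  19  20  24  22  22  18  18  23  21  20  52 152 153 155 158 166 158 159]
```

Fixture fit: origin (0.5922, 0.2343), x axis at −83.65°, and the mark comes out at x = 72.0, which checks. The cap centre is within 1 mm of the TCP axis. I move over the stage, turn −0.11 and descend.

Call:
{"fn": "jog_arm", "kwargs": {"commands": [-0.0037,0.0234,0,0,0,0,0.02,-0.11,0,0,0.03,0,0,0,0.03,0,0,0,0.03,0,0,0,0.03,0,0,0,0.02,0,0,0,0,0,0,0,0,0]}}

```text
t: 10.7
eef_pos: [0.6032, 0.1396, 0.0312]
tcp_rot: [0.668, 0.745, 0.0, 0.0]
ft_force: [-0.8, -0.4, 0.8]
grip_width: 0.0255
finger_force: 24.7
```

```bash
cat >> h.py <<'E'
O=np.array([.5922,.2343]); FX=np.array([.1106,-.9939]); FY=np.array([.9939,.1106])
def fx(X): d=np.array(X)[:2]-O; return np.round([d@FX*1000,d@FY*1000],1)
def wf(x,y,z): return np.append(O+FX*x/1000+FY*y/1000,z/1000)
E
python3 - <<'E'
from h import *
s=st(); print(fx(s["eef_pos"]))
E
```

```text
t10.70 [0.6032 0.1396 0.0312] yaw 96.25 F [-0.8 -0.4  0.8] w 0.0255 f 24.7 q [ 0.15  0.67  1.58 -0.    0.89  0.04]
[95.4  0.5]
```

Call:
{"fn": "jog_arm", "kwargs": {"commands": [0.0009,-0.0007,0.012,0,0,0,0.012,0,0,0,0.01,0,0,0,0.006,0,0,0,0.004,0,0,0,0.002,0,0,0,0.001,0,0,0,0.001,0,0,0,0,0]}}

```text
t: 11.6
eef_pos: [0.6021, 0.1411, -0.0174]
tcp_rot: [0.667, 0.745, 0.0, 0.0]
ft_force: [-0.7, 0.3, -0.6]
grip_width: 0.0248
finger_force: 24.7
```

```bash
python3 - <<'E'
from h import *
s=st(); print(fx(s["eef_pos"]))
E
```

```text
t11.60 [ 0.6021  0.1411 -0.0174] yaw 96.30 F [-0.7  0.3 -0.6] w 0.0248 f 24.7 q [ 0.15  0.74  1.59 -0.    0.81  0.04]
[93.8 -0.5]
```

Call:
{"fn": "jog_arm", "kwargs": {"commands": [0,0,0.001,0,0,0,0,0]}}

```text
t: 11.8
eef_pos: [0.602, 0.1411, -0.0185]
tcp_rot: [0.667, 0.745, 0.0, 0.0]
ft_force: [-0.4, 0.9, -0.6]
grip_width: 0.0254
finger_force: 24.7
```

Call:
{"fn": "jog_arm", "kwargs": {"commands": [0,0,0.001,0,0,0,0,0]}}

```text
t: 12.0
eef_pos: [0.6022, 0.1411, -0.0193]
tcp_rot: [0.667, 0.745, 0.0, 0.0]
ft_force: [-1.2, -0.4, 3.5]
grip_width: 0.0254
finger_force: 25.0
```

The cap is down on the stage (contact 3.5 N). I release, rise, and check.

Call:
{"fn": "jog_arm", "kwargs": {"commands": [0,0,0,0,0,0,0,0,0,0,0,0,0,0,0,0], "hand": 0.045}}

```text
t: 12.4
eef_pos: [0.602, 0.1411, -0.0196]
tcp_rot: [0.667, 0.745, -0.0, -0.0]
ft_force: [-1.8, 0.3, 0.3]
grip_width: 0.0451
finger_force: 0.0
```

Call:
{"fn": "jog_arm", "kwargs": {"commands": [0,0,-0.005,0,0,0,-0.01,0,0,0,-0.025,0,0,0,-0.03,0,0,0,-0.03,0,0,0,0,0,0,0,0,0]}}

```text
t: 13.1
eef_pos: [0.6023, 0.1411, 0.0815]
tcp_rot: [0.667, 0.745, 0.001, 0.001]
ft_force: [-0.3, 0.5, 0.0]
grip_width: 0.045
finger_force: 0.0
```

```bash
python3 - <<'E'
from h import *
s=st(); par=P("wrist"); im=env.capture("wrist"); cv2.imwrite("pics/w6.png",im); sd=env.capture("side"); cv2.imwrite("pics/s6.png",sd)
for n,I,pr in(("wrist",im,par),("side",sd,P("side"))):
    c0=proj(n,wf(93.5,0,22),pr); print(n,c0.round(1))
    rx=28 if n=="wrist" else 14; x0,y0=(c0-[rx,rx*1.6]).astype(int); x1,y1=(c0+[rx,rx*1.6]).astype(int)
    m=(I[y0:y1,x0:x1].max(2)<70).astype(np.uint8)
    k,l,S,cc=cv2.connectedComponentsWithStats(m)
    for i in range(1,k):
        if S[i,4]<20: continue
        v,u=np.where(l==i); W=np.array([fx(ray(n,a+x0,b+y0,.022,pr)) for a,b in zip(u,v)]).astype(np.float32)
        print(S[i]+[x0,y0,0,0,0],[np.round(q,1) for q in cv2.minAreaRect(W)],W.min(0),W.max(0))
E
```

```text
t13.10 [0.6023 0.1411 0.0815] yaw 96.30 F [-0.3  0.5  0. ] w 0.0450 f 0.0 q [0.15 0.6  1.56 0.   0.98 0.04]
wrist [316.6 207.5]
[288 162  20   2  34] [array([ 51.8, -16.8]), array([16.7,  0.9]), np.float64(90.0)] [ 51.3 -25.1] [52.2 -8.4]
[ 288  182   56   52 1343] [array([94.3, -1. ]), array([49.5, 50. ]), np.float64(90.0)] [ 69.3 -25.7] [119.3  23.8]
side [311.5 195.9]
[304 176  15   9  23] [array([20.9, 32.2]), array([61.1, 14.1]), np.float64(18.6)] [-10.3  18. ] [48.  47.3]
[297 188  12   6  28] [array([ 53.8, -15. ]), array([44.2, 10.5]), np.float64(88.1)] [ 48.7 -37.2] [59.5  7.2]
[307 192  10  10  54] [array([93.7, -2.5]), array([26.9, 46.4]), np.float64(82.2)] [ 70.4 -15.8] [115.8  11.8]
```

```bash
python3 - <<'E'
from h import *
w6=cv2.imread("pics/w6.png").max(2); w5=cv2.imread("pics/w5.png").max(2)
par=P("wrist"); p=par[0]; d=np.load("w5par.npz"); p5=(p,d["R"],d["t"])
for r in (192,198,204,210,216,222,228):
    b=np.where(w6[r,270:365]<70)[0]+270
    runs=np.split(b,np.where(np.diff(b)>1)[0]+1); print(r,[(int(q[0]),int(q[-1]),fx(ray("wrist",q[0]-.5,r,.031,par)).tolist(),fx(ray("wrist",q[-1]+.5,r,.031,par)).tolist()) for q in runs if len(q)>5])
for u,v in((367,151),(368.6,155.8),(370,157)): print("lever",fx(ray("wrist",u,v,.041,p5)))
# foot front top edge in w5 (col ~ 315) and w6
for nm,g,q,u in(("w5",w5,p5,306),("w6",w6,par,None)):
    for xx in(-25,-15,12):
        a=proj("wrist",wf(52,xx,14.5),q); print(nm,xx,a.round(1),proj("wrist",wf(52,xx,27.5),q).round(1),g[int(a[1])-6:int(a[1])+7,int(round(a[0]))])
for nm,X in(("funnel",None),): print("funnel edge",fx(ray("wrist",220+332/1.8167,180/1.8167,0.0,p5)))
E
```

```text
192 [(304, 330, [75.8, -12.4], [75.8, 11.1])]
198 [(303, 331, [81.2, -13.4], [81.3, 12.0])]
204 [(303, 331, [86.8, -13.5], [86.8, 12.1])]
210 [(303, 330, [92.4, -13.6], [92.4, 11.3])]
216 [(303, 330, [98.0, -13.7], [98.1, 11.4])]
222 [(304, 314, [103.8, -12.9], [103.8, -3.0]), (321, 330, [103.8, 2.5], [103.8, 11.5])]
228 [(304, 313, [109.7, -13.0], [109.7, -3.9]), (321, 330, [109.7, 2.5], [109.7, 11.6])]
lever [54. 41.]
lever [59.9 42.6]
lever [61.5 44.2]
w5 -25 [312.2 152.6] [312.  153.9] [115 116 115 115 115 111  76 102 202 182 157 140 133]
w5 -15 [319.9 151.7] [320. 153.] [118 117 116 116 116 114  78  87 183 218 225 226 222]
w5 12 [340.8 149.4] [341.7 150.6] [122 121 121 120 120 114  79 122 212 228 229 229 230]
w6 -25 [290.  161.6] [288.5 164.1] [108  79  60  56  57  56  41  28  48 118 134 135 134]
w6 -15 [301.1 161.6] [300.2 164. ] [113 112 112 112 112 108  74  47  64 130 145 145 134]
w6 12 [331.1 161.6] [331.8 164. ] [119 118 118 118 118 114  75  47  95 199 217 218 218]
funnel edge [-0.1 96. ]
```

The cap sits at x≈94, y≈−0.8 mm, straight. The lever tip is at about (60,43) mm, so roughly 0.40 rad. Next I straddle the bar and lever behind the foot.

Call:
{"fn": "jog_arm", "kwargs": {"commands": [0.025,0.007,-0.01,0,0.025,0.007,0,0,0.0238,0.0065,0,0,0,0,0,0,0,0,0.02,0,0,0,0.025,0,0,0,0.02,0,0,0,0,0], "hand": 0.062}}

```text
t: 14.0
eef_pos: [0.612, 0.2153, 0.0219]
tcp_rot: [0.667, 0.745, -0.003, -0.002]
ft_force: [0.2, 0.3, 0.2]
grip_width: 0.0619
finger_force: 0.0
```

```bash
python3 - <<'E'
from h import *
s=st(); print(fx(s["eef_pos"])); par=P("wrist"); im=env.capture("wrist"); cv2.imwrite("pics/w7.png",im); g=im.max(2)
# pad edges near tip rows; 
for r in(244,248,252,256,262): print(r,g[r,225:285:3],g[r,350:410:3])
for y in(-11,51):
  for x in(10,20,31): print(y,x,proj("wrist",wf(x,y,(s["eef_pos"][2]+.047)*1000),par).round(1))
E
```

```text
t14.00 [0.612  0.2153 0.0219] yaw 96.28 F [0.2 0.3 0.2] w 0.0619 f 0.0 q [ 0.27  0.73  1.49 -0.    0.93  0.16]
[21.1 17.5]
244 [123 129 128 128 130 132 129 129 129 133 130 130 131 133 128 133 132 127
  57  56] [229 231 228 228 226 169 157 169 171 167 165 162 160 157 150 144 154 159
 155 156]
248 [107 129 127 129 130 132 129 130 129 133 128 131 131 132 128 134 132 129
  56  58] [228 230 227 227 226 162 158 170 170 167 165 162 159 156 145 149 157 159
 154 159]
252 [ 95 129 127 129 129 131 129 127 108 108 105  86 109 130 125 129 129 125
  58  58] [228 230 226 226 225 158 161 171 132 112 127 124 125 155 143 152 158 158
 155 161]
256 [ 91 130 128 129 128 130 111  75  90  91  75  26  25  48  46  49  45  48
  56  58] [226 229 225 225 224 156 165 171  49  23  69  91  92 123 143 154 159 156
 158 160]
262 [ 89 128 128 127  85  52  70  91  91  86  25  22  24  56  56  56  57  57
  54  60] [221 224 220 218 223 159 170 169  31  23  23  84  91  90  76  62 109 154
 161 158]
-11 10 [263.  250.5]
-11 20 [264.1 266.5]
-11 31 [265.4 283.4]
51 10 [376.2 250.7]
51 20 [375.1 266.8]
51 31 [373.8 283.7]
```

Call:
{"fn": "jog_arm", "kwargs": {"commands": [0.001,0.0015,0.01,0,0,0,0.01,0,0,0,0.01,0,0,0,0.008,0,0,0,0.005,0,0,0,0.003,0,0,0,0.0025,0,0,0,0,0,0,0,0,0]}}

```text
t: 14.95
eef_pos: [0.6159, 0.2179, -0.0228]
tcp_rot: [0.667, 0.745, 0.0, 0.0]
ft_force: [-0.7, 0.7, 0.1]
grip_width: 0.062
finger_force: 0.0
```

Call:
{"fn": "jog_arm", "kwargs": {"commands": [-0.002,0,0,0,-0.002,0,0,0,-0.001,0,0,0,0,0,0,0]}}

```text
t: 15.35
eef_pos: [0.6163, 0.2126, -0.0229]
tcp_rot: [0.667, 0.745, 0.0, 0.0]
ft_force: [-0.2, 0.3, -0.2]
grip_width: 0.062
finger_force: 0.0
```

Call:
{"fn": "jog_arm", "kwargs": {"commands": [-0.001,0,0,0,-0.001,0,0,0,0,0,0,0]}}

```text
t: 15.65
eef_pos: [0.6165, 0.2107, -0.023]
tcp_rot: [0.667, 0.745, -0.0, -0.0]
ft_force: [-0.9, 0.3, 0.9]
grip_width: 0.0619
finger_force: 0.0
```

Call:
{"fn": "jog_arm", "kwargs": {"commands": [-0.001,0,0,0,-0.001,0,0,0,0,0,0,0]}}

```text
t: 15.95
eef_pos: [0.6167, 0.2087, -0.023]
tcp_rot: [0.667, 0.745, -0.0, -0.0]
ft_force: [0.0, 0.1, 0.0]
grip_width: 0.062
finger_force: 0.0
```

Call:
{"fn": "jog_arm", "kwargs": {"commands": [0,0,0.0015,0,0,0,0.0015,0,0,0,0,0]}}

```text
t: 16.25
eef_pos: [0.6165, 0.2089, -0.0263]
tcp_rot: [0.667, 0.745, -0.0, -0.0]
ft_force: [0.1, 0.2, -0.0]
grip_width: 0.0615
finger_force: 0.0
```

Call:
{"fn": "jog_arm", "kwargs": {"commands": [-0.001,0,0,0,-0.001,0,0,0,0,0,0,0]}}

```text
t: 16.55
eef_pos: [0.6168, 0.2072, -0.026]
tcp_rot: [0.667, 0.745, 0.0, -0.0]
ft_force: [-0.5, 3.8, -1.0]
grip_width: 0.0623
finger_force: 1.7
```

Call:
{"fn": "jog_arm", "kwargs": {"commands": [-0.001,0,0,0,-0.001,0,0,0,0,0,0,0]}}

```text
t: 16.85
eef_pos: [0.6171, 0.2049, -0.026]
tcp_rot: [0.667, 0.745, 0.0, -0.0]
ft_force: [-0.6, 3.9, -1.2]
grip_width: 0.0618
finger_force: 1.9
```

Call:
{"fn": "jog_arm", "kwargs": {"commands": [-0.001,0,0,0,-0.001,0,0,0,0,0,0,0]}}

```text
t: 17.15
eef_pos: [0.6173, 0.2028, -0.026]
tcp_rot: [0.667, 0.745, -0.0, -0.0]
ft_force: [-1.3, 3.5, -1.0]
grip_width: 0.0621
finger_force: 1.8
```

Contact came at TCP x≈29, exactly as expected for the 22 mm pads, with a spring force of about 4 N. I draw on toward the mark.

Call:
{"fn": "jog_arm", "kwargs": {"commands": [-0.002,0,0,0,-0.002,0,0,0,-0.002,0,0,0,-0.002,0,0,0,-0.002,0,0,0,-0.002,0,0,0,-0.001,0,0,0,0,0,0,0,0,0,0,0]}}

```text
t: 18.05
eef_pos: [0.6188, 0.1899, -0.026]
tcp_rot: [0.667, 0.745, -0.0, 0.0]
ft_force: [-1.3, 4.5, -0.9]
grip_width: 0.0617
finger_force: 2.1
```

```bash
cat > foot.py <<'E'
from h import *
def foot(tag):
    s=st(); print("tcp",fx(s["eef_pos"])); 
    par=P("wrist"); im={n:env.capture(n) for n in("wrist","side","scene")}
    for n,I in im.items():
        cv2.imwrite(f"pics/{n}_{tag}.png",I); g=cv2.cvtColor(I,cv2.COLOR_BGR2GRAY).astype(np.float32); pr=par if n=="wrist" else P(n)
        for y in((-4,0,4,8,12) if n=="wrist" else (-30,-20,-12,-5,0,5)):
            xs=np.arange(44,90,.5); zz=27.5 if n=="wrist" else 14.5
            q=np.array([proj(n,wf(x,y,zz),pr) for x in xs],np.float32)
            v=cv2.remap(g,q[:,0],q[:,1],cv2.INTER_LINEAR).ravel()
            print(n,"y",y,"u%d v%d"%tuple(q[len(q)//2]),v[::3].astype(int))
    return im
E
python3 - <<'E'
from foot import *
foot("f1"); print("x:",np.arange(44,90,1.5))
E
```

```text
t18.05 [ 0.6188  0.1899 -0.026 ] yaw 96.30 F [-1.3  4.5 -0.9] w 0.0617 f 2.1 q [ 0.23  0.79  1.51 -0.    0.84  0.12]
tcp [47.  21.5]
wrist y -4 u270 v305 [54 54 54 53 54 53 54 55 53 54 53 53 54 54 54 54 53 54 54 54 54 52 54 53
 53 52 23 19 23 24 20]
wrist y 0 u277 v305 [56 55 54 54 55 55 55 55 56 55 55 55 56 55 56 54 56 55 54 54 55 54 54 54
 54 52 45 53 53 53 53]
wrist y 4 u284 v305 [54 52 55 53 53 53 54 53 54 54 53 54 54 53 53 52 54 54 53 54 54 55 53 53
 53 51 22 20 25 22 17]
wrist y 8 u291 v305 [59 63 58 61 47 41 41 41 42 43 44 43 45 44 46 44 38 37 34 26 22 18 18 18
 18 20 18 18 17 18 20]
wrist y 12 u298 v305 [128 127 128 128  78  46  45  46  46  52  55  56  54  54  53  52  25  22
  12  14  17  16  14  13  15  15  18  19  18  17  17]
side y -30 u300 v195 [157 150 141 126 111  97  85  78  70  62  55  49  42  37  40  48  60  75
  93 109 123 135 140 145 149 152 153 153 152 151 150]
side y -20 u302 v194 [148 146 134 122 112 102  91  81  72  63  56  48  41  37  42  49  56  69
  92 111 127 139 148 155 160 160 159 157 156 153 152]
side y -12 u304 v193 [ 97 100 101  99  95  90  82  75  69 
[... 724 characters left out ...]
55 56 57 59 61 62
 61 60 63 64 63 61 60]
scene y -12 u346 v206 [ 66  64  62  60  58  56  55  54  54  55  57  58  59  57  56  54  53  53
  56  59  62  67  71  77  84  94 104  99  92  86  80]
scene y -5 u348 v207 [66 66 65 62 60 57 55 52 51 50 50 50 51 51 52 53 53 54 55 55 56 56 57 57
 58 58 59 60 60 60 60]
scene y 0 u349 v207 [71 68 67 63 61 59 56 55 54 52 51 50 50 50 50 51 52 53 53 53 54 54 54 54
 55 55 56 56 56 56 56]
scene y 5 u350 v208 [91 84 78 72 67 62 58 57 55 54 53 52 52 52 52 53 55 56 56 56 55 56 56 55
 54 52 52 52 52 52 53]
x: [44.  45.5 47.  48.5 50.  51.5 53.  54.5 56.  57.5 59.  60.5 62.  63.5
 65.  66.5 68.  69.5 71.  72.5 74.  75.5 77.  78.5 80.  81.5 83.  84.5
 86.  87.5 89. ]
```

```bash
cat > trav.py <<'E'
from h import *
def prof(I,n,y,z,xs,pr=None):
    g=cv2.cvtColor(I,cv2.COLOR_BGR2GRAY).astype(np.float32); pr=pr or P(n)
    q=np.array([proj(n,wf(x,y,z),pr) for x in xs],np.float32)
    return cv2.remap(g,q[:,0],q[:,1],cv2.INTER_CUBIC).ravel()
def edge(I,n,y,z,lo,hi,lev=95):
    xs=np.arange(lo,hi,.1); v=prof(I,n,y,z,xs); k=v.argmin(); j=k+np.argmax(v[k:]>lev); 
    a=v[:k][::-1]; i=k-np.argmax(a>70); return xs[i].round(1),xs[k].round(1),xs[j].round(1)
if __name__=="__main__":
    a=cv2.imread("pics/s6.png"); b=cv2.imread("pics/side_f1.png")
    for y in(-34,-30,-26,-22,-18): print(y,edge(a,"side",y,14.5,36,75),edge(b,"side",y,14.5,50,90))
    a=cv2.imread("pics/w5sc.png"); b=cv2.imread("pics/scene_f1.png")
    for y in(-34,-30,-26): print(y,prof(a,"scene",y,14.5,np.arange(34,70,2)).astype(int),prof(b,"scene",y,14.5,np.arange(52,88,2)).astype(int))
E
python3 trav.py
```

```text
-34 (np.float64(39.3), np.float64(47.2), np.float64(53.2)) (np.float64(57.7), np.float64(65.3), np.float64(71.3))
-30 (np.float64(37.6), np.float64(44.7), np.float64(53.4)) (np.float64(55.7), np.float64(63.7), np.float64(71.0))
-26 (np.float64(38.5), np.float64(45.9), np.float64(52.9)) (np.float64(55.2), np.float64(63.7), np.float64(70.7))
-22 (np.float64(39.4), np.float64(46.2), np.float64(52.7)) (np.float64(56.5), np.float64(64.5), np.float64(71.1))
-18 (np.float64(40.1), np.float64(45.6), np.float64(52.4)) (np.float64(56.4), np.float64(63.6), np.float64(71.0))
-34 [ 76  68  62  57  54  52  54  58  65  78 108 145 171 193 204 200 187 169] [ 58  55  53  52  52  53  53  56  65  78  88  95 100 104 107 111 115 116]
-30 [ 81  70  62  58  57  56  55  57  64  76  91 115 151 189 213 213 195 172] [ 58  55  53  53  52  51  52  56  64  78  92 103 109 109 106 105 108 110]
-26 [ 80  69  63  60  56  54  53  58  68  81  98 122 151 176 195 204 201 188] [59 56 54 51 51 50 51 52 55 61 70 78 84 90 92 92 92 91]
```

The side and scene edges both give a travel of about 18.1 mm, so 1.9 mm more, then hold.

Call:
{"fn": "jog_arm", "kwargs": {"commands": [-0.001,0,0,0,-0.0009,0,0,0,0,0,0,0,0,0,0,0]}}

```text
t: 18.6
eef_pos: [0.6189, 0.1881, -0.026]
tcp_rot: [0.667, 0.745, -0.0, -0.0]
ft_force: [-0.5, 4.6, -1.5]
grip_width: 0.0623
finger_force: 2.2
```

```bash
cat >> trav.py <<'E'
def meas(tag):
    s=st(); print("tcp",fx(s["eef_pos"]))
    for k in range(2):
        b=env.capture("side"); cv2.imwrite(f"pics/side_{tag}.png",b)
        a=cv2.imread("pics/s6.png")
        print("front", [ (edge(b,"side",y,14.5,50,90)[2]-edge(a,"side",y,14.5,36,75)[2]).round(1) for y in(-34,-30,-26,-22,-18)])
    par=P("wrist"); w=env.capture("wrist"); cv2.imwrite(f"pics/wrist_{tag}.png",w)
    xs=np.arange(48,80,.75)
    for y in(11,13): print("wrist",prof(w,"wrist",y,27.5,xs,par).astype(int))
E
python3 -c "
from trav import *
meas('f2')"
```

```text
t18.60 [ 0.6189  0.1881 -0.026 ] yaw 96.31 F [-0.5  4.6 -1.5] w 0.0623 f 2.2 q [ 0.22  0.79  1.51 -0.    0.84  0.11]
tcp [48.9 21.5]
front [np.float64(21.1), np.float64(20.2), np.float64(19.8), np.float64(21.1), np.float64(20.9)]
front [np.float64(21.2), np.float64(20.2), np.float64(19.7), np.float64(21.1), np.float64(20.9)]
wrist [128 127 128 127 123  79  48  46  47  46  47  47  46  46  48  52  55  57
  56  54  55  54  55  54  56  54  52  54  40  24  24  21  18  14  16  16
  18  15  15  14  16  15  16]
wrist [130 130 130 130 124  80  51  46  46  49  49  46  46  45  47  53  57  57
  56  56  55  54  55  55  53  53  53  55  38  24  22  19  13  12  13  16
  15  15  14  14  16  15  12]
```

TCP travel and the wrist view (foot back edge ≈59.4, front ≈71.6–72) both put the foot at the mark. I hold 1 s with the lever open, then squeeze in stages.

Call:
{"fn": "jog_arm", "kwargs": {"commands": [0,0,0,0,0,0,0,0,0,0,0,0,0,0,0,0,0,0,0,0,0,0,0,0,0,0,0,0,0,0,0,0,0,0,0,0,0,0,0,0]}}

```text
t: 19.75
eef_pos: [0.619, 0.1881, -0.026]
tcp_rot: [0.667, 0.745, 0.0, -0.0]
ft_force: [-0.1, 4.4, -0.8]
grip_width: 0.062
finger_force: 2.4
```

Call:
{"fn": "jog_arm", "kwargs": {"commands": [0,-0.0025,0,0,0,-0.0025,0,0,0,0,0,0]}}

```text
t: 20.05
eef_pos: [0.6145, 0.1876, -0.0257]
tcp_rot: [0.667, 0.745, 0.001, 0.0]
ft_force: [2.0, 5.0, -1.2]
grip_width: 0.0622
finger_force: 2.3
```

Call:
{"fn": "jog_arm", "kwargs": {"commands": [0,0,0,0,0,0,0,0,0,0,0,0], "hand": 0.052, "grip_force": 50}}

```text
t: 20.35
eef_pos: [0.6137, 0.1875, -0.0257]
tcp_rot: [0.667, 0.745, -0.0, -0.0]
ft_force: [-2.3, 4.1, 2.6]
grip_width: 0.0519
finger_force: 2.5
```

Call:
{"fn": "jog_arm", "kwargs": {"commands": [0,-0.0025,0,0,0,-0.0025,0,0,0,0,0,0]}}

```text
t: 20.65
eef_pos: [0.6096, 0.1871, -0.0256]
tcp_rot: [0.667, 0.745, 0.001, 0.001]
ft_force: [1.6, 5.2, -1.0]
grip_width: 0.0522
finger_force: 2.4
```

```bash
python3 -c "
from h import *
s=st(); print(fx(s['eef_pos']))"
```

```text
t20.65 [ 0.6096  0.1871 -0.0256] yaw 96.31 F [ 1.6  5.2 -1. ] w 0.0522 f 2.4 q [ 0.22  0.78  1.54 -0.    0.82  0.11]
[48.8 12.1]
```

Call:
{"fn": "jog_arm", "kwargs": {"commands": [0,0,0,0,0,0,0,0,0,0,0,0], "hand": 0.043}}

```text
t: 20.95
eef_pos: [0.6088, 0.1872, -0.0257]
tcp_rot: [0.667, 0.745, -0.0, -0.0]
ft_force: [-2.7, 4.7, 3.9]
grip_width: 0.0432
finger_force: 3.5
```

Call:
{"fn": "jog_arm", "kwargs": {"commands": [0,-0.002,0,0,0,-0.002,0,0,0,0,0,0]}}

```text
t: 21.25
eef_pos: [0.6063, 0.1871, -0.0255]
tcp_rot: [0.667, 0.745, 0.001, 0.001]
ft_force: [4.7, 7.9, -1.2]
grip_width: 0.0428
finger_force: 4.2
```

```bash
python3 -c "
from trav import *
meas('f3')"
```

```text
t21.25 [ 0.6063  0.1871 -0.0255] yaw 96.30 F [ 4.7  7.9 -1.2] w 0.0428 f 4.2 q [0.23 0.77 1.55 0.   0.82 0.12]
tcp [48.5  8.8]
front [np.float64(19.7), np.float64(20.1), np.float64(19.6), np.float64(20.0), np.float64(20.9)]
front [np.float64(19.5), np.float64(20.1), np.float64(19.6), np.float64(20.0), np.float64(20.9)]
wrist [131 131 131 131 112  66  46  48  49  48  49  48  48  48  50  55  57  57
  57  55  54  56  55  56  55  55  57  47  28  24  22  19  16  13  16  16
  14  17  14  15  17  17  15]
wrist [127 127 128 128 110  63  45  47  48  49  48  47  47  47  50  54  57  57
  56  55  56  56  63  98 106 103 104  86  45  22  44 119 150 131 123 125
 113 101  94  95  95  96  91]
```

Call:
{"fn": "jog_arm", "kwargs": {"commands": [-0.0005,-0.001,0,0,0,0,0,0,0,0,0,0], "hand": 0.036}}

```text
t: 21.7
eef_pos: [0.6046, 0.1868, -0.0253]
tcp_rot: [0.667, 0.745, 0.001, 0.0]
ft_force: [-0.1, 10.1, 4.3]
grip_width: 0.0363
finger_force: 5.3
```

Call:
{"fn": "jog_arm", "kwargs": {"commands": [0,-0.0015,0,0,0,-0.0015,0,0,0,0,0,0]}}

```text
t: 22.0
eef_pos: [0.6034, 0.1868, -0.0251]
tcp_rot: [0.667, 0.745, 0.003, 0.001]
ft_force: [7.4, 10.4, -1.7]
grip_width: 0.0358
finger_force: 5.8
```

```bash
python3 -c "
from h import *
s=st(); print(fx(s['eef_pos']))"
```

```text
t22.00 [ 0.6034  0.1868 -0.0251] yaw 96.30 F [ 7.4 10.4 -1.7] w 0.0358 f 5.8 q [0.23 0.77 1.56 0.   0.81 0.12]
[48.5  5.8]
```

Call:
{"fn": "jog_arm", "kwargs": {"commands": [-0.0006,0,0,0,0,0,0,0,0,0,0,0], "hand": 0.031}}

```text
t: 22.3
eef_pos: [0.6019, 0.1865, -0.025]
tcp_rot: [0.667, 0.745, 0.001, 0.0]
ft_force: [-0.8, 13.6, 5.3]
grip_width: 0.0313
finger_force: 7.2
```

```bash
python3 -c "
from trav import *
meas('f4')"
```

```text
t22.30 [ 0.6019  0.1865 -0.025 ] yaw 96.29 F [-0.8 13.6  5.3] w 0.0313 f 7.2 q [0.23 0.77 1.56 0.   0.81 0.11]
tcp [48.6  4.3]
front [np.float64(19.7), np.float64(20.1), np.float64(19.6), np.float64(20.0), np.float64(20.9)]
front [np.float64(19.7), np.float64(20.1), np.float64(19.6), np.float64(20.0), np.float64(20.9)]
wrist [129 130 129 129 114  64  47  45  48  48  49  47  47  47  49  54  56  77
  94  92  92  95 102 103 103 102 101  85  50  40  38  25  17  15  17  19
  17  19  18  13  14  21  30]
wrist [120 131 131 132 117  64  46  48  47  48  49  49  47  49  51  56  57  56
  88 103 103 103 104 103 104 103 103  85  48  41  74 155 195 185 168 166
 149 135 131 129 124 101  97]
```

Call:
{"fn": "jog_arm", "kwargs": {"commands": [-0.0006,0,0,0,0,0,0,0,0,0,0,0], "hand": 0.028}}

```text
t: 22.75
eef_pos: [0.6014, 0.1861, -0.025]
tcp_rot: [0.667, 0.745, 0.001, -0.0]
ft_force: [-4.0, 13.9, 7.5]
grip_width: 0.0281
finger_force: 7.8
```

```bash
python3 -c "
from trav import *
s=st(); print(fx(s['eef_pos']))"
```

```text
t22.75 [ 0.6014  0.1861 -0.025 ] yaw 96.30 F [-4.  13.9  7.5] w 0.0281 f 7.8 q [0.23 0.76 1.56 0.   0.81 0.11]
[48.9  3.8]
```

Call:
{"fn": "jog_arm", "kwargs": {"commands": [-0.0002,0.0005,0,0,0,0,0,0,0,0,0,0,0,0,0,0], "hand": 0.012, "grip_force": 50}}

```text
t: 23.15
eef_pos: [0.6002, 0.1862, -0.0249]
tcp_rot: [0.667, 0.745, -0.0, -0.002]
ft_force: [-13.2, 15.5, 15.5]
grip_width: 0.0222
finger_force: 57.5
```

```bash
python3 -c "
from trav import *
meas('f5')
a=cv2.imread('pics/s6.png')
for n in ('f3','f5'):
    b=cv2.imread(f'pics/side_{n}.png'); print(n,[edge(b,'side',y,14.5,50,90) for y in(-34,-26,-18)])
"
```

```text
t23.15 [ 0.6002  0.1862 -0.0249] yaw 96.31 F [-13.2  15.5  15.5] w 0.0222 f 57.5 q [0.23 0.76 1.56 0.   0.81 0.11]
tcp [48.7  2.7]
front [np.float64(21.2), np.float64(20.2), np.float64(19.8), np.float64(21.1), np.float64(20.9)]
front [np.float64(21.1), np.float64(20.2), np.float64(19.8), np.float64(21.1), np.float64(20.9)]
wrist [18 18 19 19 20 18 19 20 19 20 20 19 16 17 20 18 19 18 17 20 21 19 18 18
 18 20 19 18 17 20 18 19 14 16 15 16 18 19 12 16 19 19 30]
wrist [ 18  23  21  21  20  19  20  19  21  20  20  21  21  21  20  20  19  17
  17  18  21  17  17  19  19  19  18  19  19  21  20  18  19  36  96 142
 159 154 146 147 144 124 110]
f3 [(np.float64(58.7), np.float64(66.3), np.float64(72.7)), (np.float64(57.8), np.float64(65.3), np.float64(72.5)), (np.float64(58.2), np.float64(66.3), np.float64(73.3))]
f5 [(np.float64(58.6), np.float64(67.3), np.float64(74.3)), (np.float64(57.6), np.float64(65.3), np.float64(72.7)), (np.float64(57.8), np.float64(66.5), np.float64(73.3))]
```

Shut under the pinch. The net side force of −13 N shows the hand is off-centre, so I ease it and check the lever angle and foot.

Call:
{"fn": "jog_arm", "kwargs": {"commands": [0,-0.001,0,0,0,-0.001,0,0,0,0,0,0,0,0,0,0]}}

```text
t: 23.7
eef_pos: [0.6003, 0.1862, -0.0248]
tcp_rot: [0.667, 0.745, 0.002, -0.0]
ft_force: [-3.1, 16.8, 7.6]
grip_width: 0.0214
finger_force: 56.6
```

```bash
python3 -c "
from trav import *
s=st(); print('tcp',fx(s['eef_pos'])); par=P('wrist'); w=env.capture('wrist'); cv2.imwrite('pics/wrist_f6.png',w)
ys=np.arange(-12,30,1)
print(ys)
g=cv2.cvtColor(w,cv2.COLOR_BGR2GRAY).astype(np.float32)
for x in(12,18,24,30,34,38,56,60,64,66):
    q=np.array([proj('wrist',wf(x,y,41),par) for y in ys],np.float32); print(x,q[12].round(),cv2.remap(g,q[:,0],q[:,1],1).ravel().astype(int))
"
```

```text
t23.70 [ 0.6003  0.1862 -0.0248] yaw 96.30 F [-3.1 16.8  7.6] w 0.0214 f 56.6 q [0.23 0.76 1.57 0.   0.81 0.11]
tcp [48.7  2.7]
[-12 -11 -10  -9  -8  -7  -6  -5  -4  -3  -2  -1   0   1   2   3   4   5
   6   7   8   9  10  11  12  13  14  15  16  17  18  19  20  21  22  23
  24  25  26  27  28  29]
12 [309. 219.] [132 129 129 129 127  56  57  58  57  58  57  57  57  56  57  56  57  88
 101 100  95  45  26  47  59  63  65  47 117 219 220 219 218 218 218 219
 218 216 214 216 215 218]
18 [310. 231.] [130 128 128 128 120  58  57  57  57  57  56  56  55  55  56  56  56  57
  56  55  52  24  18  20  43  60  62  38  84 176 216 215 215 214 150 148
 148 135 129 130 130 131]
24 [310. 243.] [130 127 128 127 116  58  57  57  57  56  56  56  55  55  55  56  56  56
  55  55  49  15  19  20  20  19  19  22 121 132 132 132 131 130 131 131
 131 130 128 129 129 130]
30 [310. 254.] [118  92  91  91  88  55  57  58  57  56  56  55  55  56  56  57  55  54
  55  55  48  17  16  20  20  20  18  25  89  91  92 109 131 129 131 131
 130 130 129 129 128 129]
34 [310. 262.] [ 91  91  91  90  64  53  57  58  56 
[... 283 characters left out ...]
  67  27  26
  27  29  30 167 186 138]
56 [310. 300.] [25 24 26 29 23 45 56 57 56 56 56 55 55 54 55 55 56 55 54 54 47 20 17 19
 19 19 18 22 28 28 23 25 26 28 26 26 26 26 25 27 26 25]
60 [310. 307.] [23 25 29 28 23 45 57 57 56 55 55 54 56 55 55 55 54 55 55 54 49 17 18 20
 18 18 17 21 27 29 24 24 25 26 26 26 26 28 25 25 26 26]
64 [310. 314.] [ 24  24  28  28  26  53  56  57  56  56  54  55  55  54  55  56  55  54
  55  54  49  19  17  19 172 193 192 112  29  29  23  24  25  25  26  26
  25  24  26  24  25  25]
66 [310. 317.] [ 23  26  46  29  25  52  56  57  56  56  55  54  54  55  54  56  55  54
  54  55  50  19  19  17 140 192 190  89  31  38  27  25  25  27  26  27
  26  26  27  26  24  26]
```

The lever blade lies parallel to the bar (y 8.5 to 15.5 along its whole length), so it is shut. One last check of the foot and cap, then I hand in.

```bash
python3 - <<'E'
from trav import *
s=st(); sd=env.capture("side"); cv2.imwrite("pics/side_f7.png",sd); pr=P("side")
for t in("s6","side_f1","side_f2","side_f7"):
    b=cv2.imread(f"pics/{t}.png"); lo=36 if t=="s6" else 50
    print(t,[[float(q) for q in edge(b,"side",y,14.5,lo,lo+40)] for y in(-32,-28,-24,-20)])
for t in("s6","side_f2","side_f7"):
    b=cv2.imread(f"pics/{t}.png"); print(t,"cap end",[prof(b,"side",y,31,np.arange(106,126,1.5),pr).astype(int).tolist() for y in(-4,4)],"width",prof(b,"side",0,31,[95],pr).astype(int))
    q=[int(prof(b,"side",y,31,[98],pr)[0]) for y in np.arange(-22,22,2)]; print(q)
E
```

```text
t23.75 [ 0.6003  0.1862 -0.0248] yaw 96.30 F [-3.2 17.2  8.1] w 0.0217 f 56.7 q [0.23 0.76 1.57 0.   0.81 0.11]
s6 [[38.2, 46.7, 53.5], [37.8, 45.3, 53.3], [38.9, 46.1, 52.8], [39.7, 45.5, 52.5]]
side_f1 [[55.9, 65.0, 71.1], [55.1, 63.7, 70.6], [55.7, 64.4, 70.8], [56.8, 64.7, 71.2]]
side_f2 [[57.3, 66.3, 73.9], [58.0, 66.3, 73.0], [57.1, 65.4, 73.1], [58.1, 66.8, 73.7]]
side_f7 [[57.3, 66.3, 74.0], [58.1, 66.6, 73.0], [56.8, 65.2, 73.1], [57.2, 66.4, 73.7]]
s6 cap end [[125, 137, 142, 142, 135, 125, 105, 85, 69, 53, 43, 40, 49, 74], [81, 81, 75, 69, 61, 55, 50, 46, 43, 43, 45, 51, 65, 89]] width [30]
[123, 77, 36, 30, 32, 37, 37, 34, 34, 35, 38, 41, 41, 38, 35, 61, 93, 141, 178, 207, 216, 223]
side_f2 cap end [[112, 128, 137, 141, 138, 134, 120, 104, 87, 65, 48, 43, 50, 74], [81, 86, 82, 78, 70, 62, 55, 50, 47, 43, 41, 46, 60, 85]] width [36]
[126, 90, 49, 33, 32, 39, 39, 36, 40, 44, 43, 39, 37, 40, 49, 97, 147, 201, 225, 230, 224, 222]
side_f7 cap end [[111, 126, 136, 140, 138, 134, 120, 103, 86, 64, 47, 42, 50, 74], [84, 87, 82, 77, 71, 62, 54, 50, 47, 43, 41, 46, 60, 85]] width [52]
[126, 88, 46, 31, 31, 39, 43, 45, 50, 52, 53, 51, 46, 46, 57, 109, 161, 213, 232, 233, 223, 221]
```

```bash
python3 -c "
from plant import env
print(env.sign_off())"
```

```text
the job is handed in; nothing more can be done
None
```

The job is handed in, with no verdict returned. The long cap is on the stage, about centred, and the leg was held over 1 s at the mark (about 19.7 mm by my measurement) with the lever open. The lever is now shut, and the gripper still pinches leg and lever together. The first grasp closed above the cap without touching it because the fingertips sat about 40 mm higher than the reported TCP; I corrected for that and gripped it on the second try.

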